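Short and open correction of cordless measuring tweezers

TASK

Zero the cordless measuring tweezers for the next batch of big capacitors: pick them up, and a few centimetres above the bench, held level, squeeze the black finger flats until the tips are fully together, for two seconds (the short reading). Then let the arms spring apart to the 10 mm gap of the white-framed pair of gold lands on the blue footprint gauge and hold the two tips within a centimetre above the facing edges of those lands, not touching the board, dead still for at least three seconds (the open reading). Finish still holding them there at that gap, nothing put down, with the gauge not pushed about and the other things on the bench left alone.

Things in the scene. Friction and masses are not known exactly. Their poses are not given: they have to be found in the camera images.
- tweezers: Cordless measuring tweezers lying flat, 180 mm long, 0.08 kg: grey case with a display at the tail (x = -120 to -70 mm, 34 wide, 17 mm tall), two black spring arms, gold tips. Frame: x along the tool to the tips, y left, z up; origin at the underside on the centre line, under the middle of the finger flats. Arms turn together about upright pins at x = -85, y = +-9 mm, symmetric about the x axis
- grip (a point): between the finger flats: (0, 0, 7) mm in the tweezers frame. The flats are the arms' outer faces, x = -32 to 28 mm, z = 0 to 14 mm; squeeze them along y. Balance point x = -25 mm. Width over them at x = 0: 39.5 mm free, 24 mm with the tips shut; 30 mm at the 10 mm tip gap (they are then parallel: 30 mm all along). Squeeze needed there: 3 N to begin, 8 N at the 10 mm gap, 11 N to shut the tips
- tweezers_arm_l (a joint): turn of the left arm (rad; the right arm turns the same): 0 = sprung fully open, tip gap 26 mm; 0.0552 = gap 10 mm; 0.0897 = tips shut. In between, the gap is 26 mm - 290 mm x value
- tip_l (a point): inner face of the left (+y) gold tip at its very end; in the tweezers frame at x = 60 mm, z = 5 mm, and y = half the tip gap. The blade reaches 2 mm below and 2 mm above this point
- tip_r (a point): the same on the right (-y) gold tip
- tail (a point): underside of the rear end of the tweezers' case, x = -120 mm in the tweezers frame
- gauge: blue footprint gauge: bare circuit board on four standoffs, 66 (x) x 124 (y) mm, top 12 mm above its underside, 0.12 kg, loose. Three pairs of flat gold lands, at x = -13 mm, each gap running along y: gap 10 mm in a thick white frame 30 mm square at y = +33 mm; unframed gaps of 5 mm (y = -6 mm) and 16 mm (y = -40 mm). Origin: centre of the underside, z up
- land_l (a point): middle of the inner edge of the framed land on the +y side, on the board's top: (-13, 38, 12) mm in the gauge frame
- land_r (a point): middle of the inner edge of the other framed land: (-13, 28, 12) mm in the gauge frame; 10 mm from land_l
- esd_tray: bystander: black open tray of capacitors, 75 x 100 x 20 mm; origin under its centre
- loupe: bystander: black stand magnifier, 42 mm across, 40 mm tall; origin under its centre
- marker_pen: bystander: black and white marker pen lying flat, 135 mm long, 17 mm thick, long axis y; origin under its centre
- eraser: bystander: white eraser in a blue sleeve, 23 x 50 x 12 mm; origin under its centre
Mind the look-alikes: they are no part of the job. There is more than one size of the tweezers; the one meant has the size given above.

How it is judged:
On the way, in this order (a step that is already met when the one before it is completed fails the run):
1. the tweezers are held clear of the bench with the tips squeezed together (gap under 2 mm) for 1.8 s (distance between tip_l and tip_r between -1 and 0.002 m and height (world z) of tweezers above 0.02 m and contact force between tweezers and the fingers above 1.5 N and height (world z) of tail above 0.006 m and angle between tweezers's own z axis and vertical below 0.2 rad), for 1.8 s.
2. the tips are held 2 to 15 mm above the framed lands, each within 5 mm of its own land's inner edge, gap 10 mm +-2.5 mm, without touching the board, for two seconds (distance between tip_l and tip_r between 0.0075 and 0.0125 m and ((horizontal distance between tip_l and land_l below 0.005 m and horizontal distance between tip_r and land_r below 0.005 m) or (horizontal distance between tip_l and land_r below 0.005 m and horizontal distance between tip_r and land_l below 0.005 m)) and z of tip_l in the frame of gauge between 0.014 and 0.027 m and z of tip_r in the frame of gauge between 0.014 and 0.027 m and contact force between tweezers and gauge below 0.2 N and linear speed of tweezers below 0.03 m/s and contact force between tweezers and the fingers above 1.5 N and height (world z) of tail above 0.006 m and angle between tweezers's own z axis and vertical below 0.2 rad), for 2 s.
At the end, for the whole second after the job is handed in: Gripper still holds the tweezers, at rest, tilt under 0.2 rad, tail over 6 mm up; tip gap 7.5 to 12.5 mm; each tip within 5 mm horizontally of its own framed land's inner edge (either way round); tip points 2 to 15 mm above the board's top; no contact with the board (all of step 2); the arm keeps its last pose, push and grip.
It fails at once if a bystander is moved more than 20 mm (distance of any of esd_tray, loupe, marker_pen, eraser from where it was at the start of the episode above 0.02 m).
It fails at once if the gauge is pushed more than 10 mm (distance of gauge from where it was at the start of the episode above 0.01 m).
It also fails if it takes over 51 s, if anything falls off the work surface, if the arm or the gripper's body presses on something with over 40 N, if the wrist force passes 120 N, or if a joint passes its speed limit or range.

ROBOT

A 6-joint arm with a two-finger parallel gripper is mounted at the origin on a cart in front of the work surface, level with it; the furniture and walls round the work are solid. World frame = base frame: x ahead of the robot, y to its left, z up, the work surface at z = 0. Lengths are in m, angles in rad, forces in N, time in s.
With the tool pointing down it reaches from about 0.275 to 0.75 m from the base axis. Payload 10.2 kg.
Tool frame: the origin (TCP) lies at the very end of the fingers, on their centre line; the grasp point (between the pads) lies 19 mm behind it; z points along the fingers, y is the line along which they close (so a half turn about z gives the same grasp; the last joint's range is limited). The gripper opens to 85 mm and grips with 20 to 120 N. Pads are 22 mm wide; open, the fingers measure 114 mm over their backs; the gripper's body (76 mm by 85 mm) begins 54 mm behind the grasp point. The pads swing forward as they close: fully open they stand 13 mm farther back than shut.
Start: joints at [0.972, 0.313, 1.498, -0, 1.331, -0.223], TCP at [0.193, 0.488, 0.194] pointing down, gripper open.
Joint ranges: [-2.94, 2.94], [-0.97, 2.17], [0.19, 2.56], [-1.23, 4.37], [0.02, 3.11], [-2.88, 2.88]. Speed limits (rad/s): [2.39, 2.39, 3.01, 3.14, 3.14, 3.14].

INTERFACE

Orientations are given as a rotation vector (axis times angle).
In Python, from bench import state, cams, r gives the robot as it stands.
- The arm moves only by the shell command python3 -m crank 'ROWS'. ROWS is JSON, a list of rows, each a list of 7 numbers: the opening, from -1 (shut) to 1 (fully open), so that 0 is half open, then the shift along the tool's x, y, z as a fraction of full scale, then the turn, a rotation vector about the tool's x, y, z as a fraction of full scale. A call has exactly 8 rows; each row is the pose to reach, as a shift and turn from the pose commanded when the call began, along the tool's axes at that moment; what a row does not reach only later rows make up. Full scale, the value 1, is 0.2 m for a shift and 60 degrees for a turn. A row lasts 1/8 s, in which the tool goes at most 62.5 mm and 10.7 degrees, less where a joint would pass 70% of its speed; a pose out of reach is approached as far as the arm can. A call with a number of a shift or a turn outside -1 to 1 is refused whole. A call with a gripper value outside its range is refused whole. The fingers move at their own pace and stop on an object; the grip force is fixed at half the most. Time passes only in rows, so rows that repeat a pose let the fingers close, or fill a call up. It gives the time, the measured TCP pose, the force, the opening and the grip force at its end, in the units of the state.
- state(): the state, without advancing time (a new reading comes with each control period).
- cams.read_camera(name): name is "scene" or "top"; returns a dict with "color" (384x512x3 uint8, blue, green, red), "fx", "fy", "cx", "cy" (pixels), "k1" (the pictures are not rectified: a ray, as slopes to the right and down, at radius r is drawn at 1 + k1 r^2 times it, then the intrinsics apply), "position" and "attitude" of the camera in the world. Camera axes: x right, y down, z forward; pixel columns grow to the right and rows downward; lengths in m; the calibration is good to about 2 mm. A picture is of the moment at which its call begins. There is no depth.
- r.job_done(): hands the job in; it is judged then, once.
The state is a dict: "time": time; "joint_positions": joint angles; "joint_vel": joint speeds; "joint_efforts": joint torques, N m; "eef_pos": TCP position; "tcp_rot": TCP orientation; "wrist_force": force on the tool from outside, world axes, zero at the start; "ft_torque": the same for the moment, N m; "finger_gap": finger opening in m; "grasp_force": force on a finger pad.
Only numpy, scipy, OpenCV 4.12 (cv2) and the standard library are available. Lean on these libraries where they do the work, as an engineer would, in place of code of your own. Each camera call takes 0.05 s, during which the arm holds its last target. There are 200 camera calls.

## Working session

There is one attempt and no reset: what is moved stays moved. The work goes in short steps, Python scripts to look and compute and a shell command to move; the robot and the scene stay as the last step left them, time stands still between calls to the robot, and variables do not carry over. Pictures are saved under pics/ and viewed, at most 10 in all, crops included, and the job is handed in when it is done.

```bash
ls; mkdir -p pics
cat > h.py <<'E'
import numpy as np, cv2
from scipy.spatial.transform import Rotation as R
from bench import state, cams, r
def att(c):
    a=np.array(c["attitude"],float)
    if a.shape==(3,3): return a
    return R.from_rotvec(a).as_matrix() if a.size==3 else R.from_quat(a).as_matrix()
def rays(c,px):
    K=np.array([[c["fx"],0,c["cx"]],[0,c["fy"],c["cy"]],[0,0,1]])
    u=cv2.undistortPoints(np.array(px,float).reshape(-1,1,2),K,np.array([c["k1"],0,0,0.])).reshape(-1,2)
    return np.c_[u,np.ones(len(u))]@att(c).T
def onplane(c,px,z):
    d=rays(c,px);p=np.array(c["position"]);return p+d*((z-p[2])/d[:,2])[:,None]
def proj(c,P):
    q=(np.array(P,float).reshape(-1,3)-np.array(c["position"]))@att(c)
    u=q[:,:2]/q[:,2:];u=u*(1+c["k1"]*(u**2).sum(1))[:,None]
    return u*[c["fx"],c["fy"]]+[c["cx"],c["cy"]]
E
python3 - <<'E'
from h import *
for n in("scene","top"):
    c=cams.read_camera(n);cv2.imwrite(f"pics/{n}0.png",c["color"])
    print(n,{k:v for k,v in c.items() if k!="color"})
print(state())
E
```

```text
pics
scene {'fx': 385.36910586779607, 'fy': 385.36910586779607, 'cx': 252.74476461613864, 'cy': 191.2787705316922, 'k1': -0.015245013219119556, 'position': array([ 0.05080078, -0.77081129,  0.58870318]), 'attitude': array([-1.98932236,  0.6497055 , -0.41438347])}
top {'fx': 453.6521255646532, 'fy': 453.6521255646532, 'cx': 253.29067942027683, 'cy': 191.13735724171235, 'k1': -0.02339830562185209, 'position': array([ 0.51777261, -0.02131945,  1.35425264]), 'attitude': array([-2.15199628,  2.18533765, -0.07926848])}
{'time': 0.1, 'joint_positions': array([ 9.71595359e-01,  3.13408827e-01,  1.49834194e+00,  6.41242191e-06,
        1.33097309e+00, -2.23395961e-01]), 'joint_vel': array([-2.15944979e-04, -5.10130822e-04, -1.83690813e-03, -1.30213972e-03,
        2.31088550e-04, -8.75036992e-05]), 'joint_efforts': array([ 3.98028729e-03, -4.12903976e+01, -2.60142356e+01, -1.33285057e-04,
        2.96532919e-03,  3.61545290e-05]), 'eef_pos': array([0.19254558, 0.4881414 , 0.19329197]), 'tcp_rot': array([-5.86762249e-01, -3.08584422e+00,  1.62455452e-03]), 'wrist_force': array([-0.45929626, -0.27240466, -0.08809911]), 'ft_torque': array([-0.00168304,  0.01545433, -0.02204648]), 'grasp_force': 0.0, 'finger_gap': 0.08521229444966258}
```

View pics/top0.png

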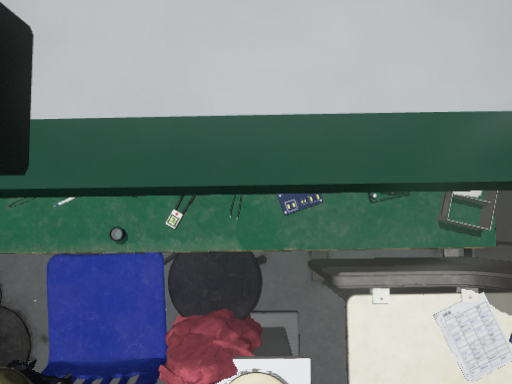

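View pics/scene0.png

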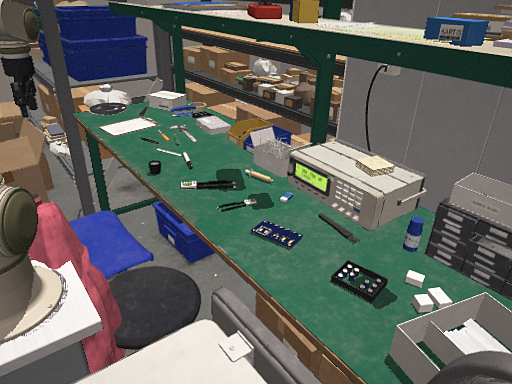

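The top view shows the case of one tweezers at about (175,218) with its arms running under the shelf, and the gauge at (300,203). The scene view shows the large tweezers at (188–240,185), a smaller pair at (237,205) and the gauge at (276,234). I'll enlarge both views.

Run:
```python
from h import *
s=cv2.imread("pics/scene0.png");t=cv2.imread("pics/top0.png")
a=cv2.resize(s[165:255,170:310],None,fx=5,fy=5,interpolation=cv2.INTER_CUBIC)
b=cv2.resize(t[185:245,155:335],(800,267),interpolation=cv2.INTER_CUBIC)
cv2.imwrite("pics/sc.png",a);cv2.imwrite("pics/tc.png",b)
class C: pass
cs=cams.read_camera("scene");ct=cams.read_camera("top")
print("scene",onplane(cs,[[181,185],[238,184],[220,207],[257,203],[276,234]],.01).round(3))
print("top",onplane(ct,[[170,226],[193,196],[300,203],[234,217]],.01).round(3))
```

```text
scene [[ 0.537  0.245  0.01 ]
 [ 0.693  0.146  0.01 ]
 [ 0.565  0.056  0.01 ]
 [ 0.669  0.013  0.01 ]
 [ 0.611 -0.145  0.01 ]]
top [[ 0.537  0.247  0.01 ]
 [ 0.626  0.178  0.01 ]
 [ 0.6   -0.139  0.01 ]
 [ 0.561  0.057  0.01 ]]
```

View pics/sc.png

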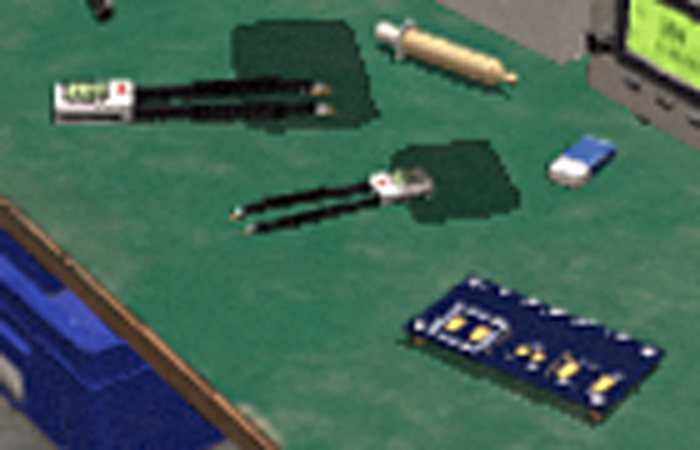

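View pics/tc.png

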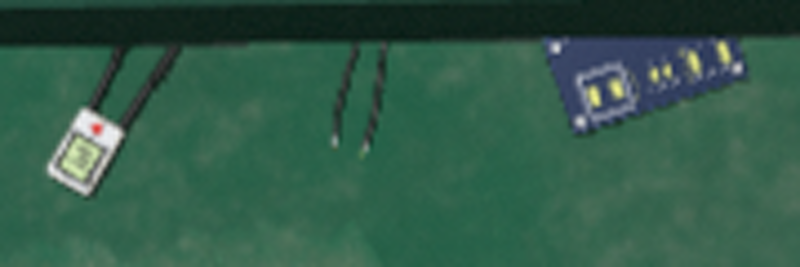

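The longer pair, about 185 mm, has its case at scene (188,185) and its tips pointing away from the robot. The other pair is about 110 mm and is the decoy. The framed lands sit at the gauge's left end, nearest the robot. Next I'll measure with masks and check the shelf clearance.

Run:
```python
from h import *
cs=cams.read_camera("scene");ct=cams.read_camera("top")
def comps(c,box,f,mn):
    x0,x1,y0,y1=box;I=c["color"][y0:y1,x0:x1];h=cv2.cvtColor(I,cv2.COLOR_BGR2HSV).astype(int)
    m=f(h).astype(np.uint8);n,l,st,ce=cv2.connectedComponentsWithStats(m,connectivity=8)
    return [(st[i,4],ce[i]+[x0,y0],l==i) for i in range(1,n) if st[i,4]>=mn]
gold=lambda h:(h[...,0]>12)&(h[...,0]<40)&(h[...,1]>70)&(h[...,2]>90)
print("lands top");L=comps(ct,(275,330,193,220),gold,2)
for a,c,_ in L: print(a,c.round(1),onplane(ct,c,.012)[0].round(4))
print("lands scene")
for a,c,_ in comps(cs,(245,305,215,255),gold,2): print(a,c.round(1),onplane(cs,c,.012)[0].round(4))
print("tips scene")
for a,c,_ in comps(cs,(225,245,175,195),lambda h:(h[...,0]<40)&(h[...,1]>50)&(h[...,2]>90),1): print(a,c.round(1),onplane(cs,c,.005)[0].round(4))
print("blue board")
for c,b in((ct,(270,335,193,222)),(cs,(245,308,215,255))):
  for a,ce,l in comps(c,b,lambda h:(h[...,0]>105)&(h[...,0]<130)&(h[...,1]>90),60):
    y,x=np.nonzero(l);P=np.c_[x+b[0],y+b[2]];W=onplane(c,P,.012)[:,:2]
    rc=cv2.minAreaRect(W.astype(np.float32)*1000);print(a,cv2.boxPoints(rc).round(1).tolist(),rc)
print("case top: non-green bright")
for a,ce,l in comps(ct,(158,195,200,235),lambda h:(h[...,2]>125)&(h[...,1]<120),20):
    y,x=np.nonzero(l);W=onplane(ct,np.c_[x+158,y+200],.017)[:,:2]
    rc=cv2.minAreaRect(W.astype(np.float32)*1000);print(a,rc,cv2.boxPoints(rc).round(1).tolist(),W.mean(0))
# shelf front lower edge
p=np.array(ct["position"])
for ptx in([310,44],[420,60]):
  q=np.array(cs["position"]);d=rays(cs,ptx)[0]
  # top edge x(z) via rays of px (col,193), take col center
  e=rays(ct,[[256,193]])[0];A=np.c_[[d[0],d[2]],[-e[0],-e[2]]];s=np.linalg.solve(A,[p[0]-q[0],p[2]-q[2]])
  print("shelf",q+d*s[0])
```

```text
lands top
6 [317.5 196.5] [ 0.6181 -0.1914  0.012 ]
7 [310.6 198.3] [ 0.6131 -0.1708  0.012 ]
2 [305.  200.5] [ 0.6068 -0.1541  0.012 ]
2 [302.  201.5] [ 0.6039 -0.1452  0.012 ]
7 [293.3 204.4] [ 0.5957 -0.1192  0.012 ]
7 [288.3 206.4] [ 0.59   -0.1043  0.012 ]
lands scene
7 [260.6 229.3] [ 0.5895 -0.1064  0.012 ]
9 [265.3 231.1] [ 0.5946 -0.1204  0.012 ]
9 [275.4 235.1] [ 0.6047 -0.1501  0.012 ]
13 [282.8 238.2] [ 0.6114 -0.1715  0.012 ]
10 [290.1 241.2] [ 0.6179 -0.1924  0.012 ]
2 [288.5 247.5] [ 0.5969 -0.2101  0.012 ]
tips scene
4 [233.5 183. ] [0.6901 0.1685 0.005 ]
2 [235.5 187. ] [0.6794 0.1414 0.005 ]
blue board
361 [[576.0999755859375, -76.5999984741211], [582.4000244140625, -199.3000030517578], [635.5999755859375, -196.60000610351562], [629.2999877929688, -73.9000015258789]] ((605.8345947265625, -136.59719848632812), (53.272151947021484, 122.89225006103516), 2.925001382827759)
429 [[563.9000244140625, -94.19999694824219], [600.9000244140625, -210.6999969482422], [663.2000122070312, -190.89999389648438], [626.2000122070312, -74.4000015258789]] ((613.5499267578125, -142.53213500976562), (65.41832733154297, 122.29037475585938), 17.63763427734375)
case top: non-green bright
186 ((559.3506469726562, 235.20333862304688), (34.040584564208984, 50.990596771240234), 59.884559631347656) [[528.7999877929688, 233.3000030517578], [572.9000244140625, 207.6999969482422], [589.9000244140625, 237.10000610351562], [545.7999877929688, 262.70001220703125]] [0.55957918 0.23510212]
shelf [ 0.59073611 -0.23072083  0.49221633]
shelf [ 0.59031555 -0.45580374  0.49718511]
```

Both views agree within 2 mm:

| Item | Position (m) | Yaw |
|---|---|---|
| Tweezers origin | about (0.640, 0.185) | −32° |
| Middle of the framed pair | (0.5925, −0.1126) | 17.7° |
| Shelf underside | front edge at x≈0.59, z≈0.49 | – |

I'll keep the arm low when it is under the shelf.

```bash
cat >> h.py <<'E'
def go(xyz,yaw):
    """shift (in fractions) and turn to put TCP at xyz pointing down, tool y along yaw+90deg (mod 180)"""
    s=state();M=R.from_rotvec(s["tcp_rot"]);d=M.inv().apply(np.array(xyz)-s["eef_pos"])/.2
    best=None
    for k in(0,180):
        a=np.radians(yaw+90+k);y=np.array([np.cos(a),np.sin(a),0]);z=np.array([0,0,-1.]);x=np.cross(y,z)
        t=(M.inv()*R.from_matrix(np.c_[x,y,z])).as_rotvec(degrees=True)/60
        print("k",k,"turn",t.round(3))
    print("shift",d.round(3),"tcp",s["eef_pos"].round(4),"q6",s["joint_positions"][5].round(2),"gap",s["finger_gap"].round(4),"F",s["grasp_force"],s["wrist_force"].round(1),"t",s["time"])
E
python3 -c "
from h import *
go([.629,.191,.09],-32)"
```

```text
k 0 turn [-0.    -0.     0.175]
k 180 turn [ 0.000e+00 -1.000e-03 -2.825e+00]Traceback (most recent call last):
  File "<string>", line 3, in <module>
    go([.629,.191,.09],-32)
    ~~^^^^^^^^^^^^^^^^^^^^^
  File "h.py", line 26, in go
    print("shift",d.round(3),"tcp",s["eef_pos"].round(4),"q6",s["joint_positions"][5].round(2),"gap",s["finger_gap"].round(4),"F",s["grasp_force"],s["wrist_force"].round(1),"t",s["time"])
                                                                                                     ^^^^^^^^^^^^^^^^^^^^^
AttributeError: 'float' object has no attribute 'round'
```

```bash
sed -i 's/s\["finger_gap"\].round(4)/round(s["finger_gap"],4)/' h.py
python3 -c "
from h import *
go([.629,.191,.09],-32)"
```

```text
k 0 turn [-0.    -0.     0.175]
k 180 turn [ 0.000e+00 -1.000e-03 -2.825e+00]
shift [-2.575 -0.582  0.518] tcp [0.1926 0.4883 0.1936] q6 -0.22 gap 0.0853 F 0.0 [ 0.1  0.  -0.7] t 0.3
```

```bash
python3 -m crank '[[1,-0.11,-0.03,0.03,0,0,0],[1,-0.22,-0.06,0.06,0,0,0],[1,-0.34,-0.09,0.09,0,0,0],[1,-0.46,-0.11,0.12,0,0,0],[1,-0.58,-0.13,0.14,0,0,0],[1,-0.7,-0.16,0.16,0,0,0],[1,-0.8,-0.18,0.18,0,0,0],[1,-0.87,-0.2,0.2,0,0,0]]'
python3 -m crank '[[1,-0.1,-0.03,0.02,0,0,0],[1,-0.22,-0.06,0.04,0,0,0],[1,-0.34,-0.09,0.06,0,0,0],[1,-0.46,-0.11,0.08,0,0,0],[1,-0.58,-0.13,0.1,0,0,0],[1,-0.7,-0.16,0.12,0,0,0],[1,-0.8,-0.18,0.13,0,0,0],[1,-0.87,-0.2,0.15,0,0,0]]'
python3 -c "
from h import *
go([.629,.191,.09],-32)"
```

```text
time: 1.3
eef_pos: [0.3405, 0.3868, 0.1536]
tcp_rot: [-0.588, -3.086, 0.0]
wrist_force: [-0.6, 0.3, 0.3]
finger_gap: 0.0857
grasp_force: 0.0
time: 2.3
eef_pos: [0.4879, 0.2858, 0.1237]
tcp_rot: [0.587, 3.086, 0.0]
wrist_force: [0.2, -1.4, -0.7]
finger_gap: 0.0852
grasp_force: 0.0
k 0 turn [0.    0.    0.174]
k 180 turn [-0.     0.    -2.826]
shift [-0.83  -0.182  0.169] tcp [0.4879 0.2858 0.1237] q6 -0.87 gap 0.0852 F 0.0 [ 0.2 -1.4 -0.7] t 2.3
```

```bash
python3 -m crank '[[1,-0.1,-0.02,0.02,0,0,0.02],[1,-0.22,-0.05,0.04,0,0,0.05],[1,-0.35,-0.08,0.07,0,0,0.08],[1,-0.5,-0.11,0.1,0,0,0.11],[1,-0.64,-0.14,0.13,0,0,0.14],[1,-0.75,-0.16,0.15,0,0,0.17],[1,-0.83,-0.18,0.17,0,0,0.175],[1,-0.83,-0.18,0.17,0,0,0.175]]'
python3 - <<'E'
from h import *
go([.629,.191,.001],-32)
cs=cams.read_camera("scene");I=cs["color"].copy();x0,y0=150,110
b=cv2.resize(I[y0:y0+110,x0:x0+140],None,fx=5,fy=5,interpolation=cv2.INTER_CUBIC)
d=np.array([np.cos(np.radians(-32)),np.sin(np.radians(-32)),0]);n=np.array([-d[1],d[0],0]);o=np.array([.640,.185,0])
for X,Y,Z in[(60,13,5),(60,-13,5),(-120,17,0),(-120,-17,0),(-70,17,17),(-70,-17,17),(-12,20,7),(-12,-20,7)]:
    u=(proj(cs,o+(d*X+n*Y)/1000+[0,0,Z/1000])[0]-[x0,y0]+.5)*5
    cv2.circle(b,tuple(int(v) for v in u),3,(255,0,255),-1)
cv2.imwrite("pics/hov.png",b)
E
```

```text
time: 3.3
eef_pos: [0.6287, 0.1909, 0.0891]
tcp_rot: [-0.868, -3.018, 0.0]
wrist_force: [-0.2, -0.2, 0.2]
finger_gap: 0.0853
grasp_force: 0.0
k 0 turn [-0.    -0.001 -0.002]
k 180 turn [-1.000e-03  1.000e-03  2.998e+00]
shift [-0.001  0.001  0.44 ] tcp [0.6287 0.1909 0.0891] q6 -0.89 gap 0.0853 F 0.0 [-0.2 -0.2  0.2] t 3.3
```

View pics/hov.png

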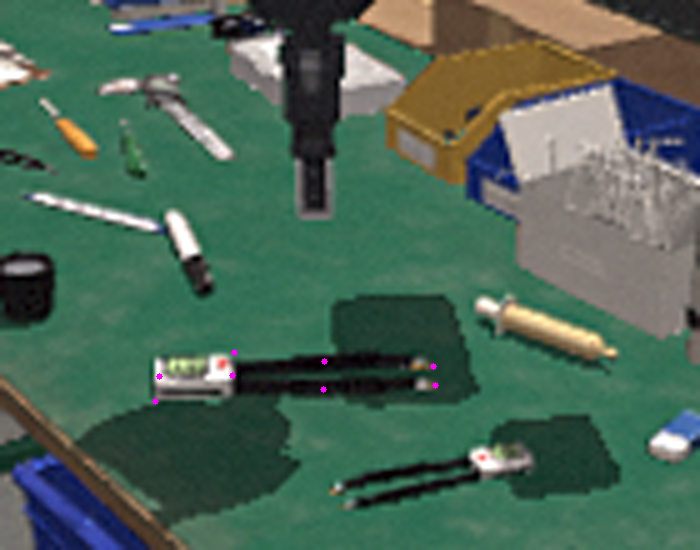

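The overlay matches within about 1 px: case corners at (155–235,352–400) and tips at (433,367/385). I'll descend and close.

```bash
python3 -m crank '[[1,0,0,0.06,0,0,0],[1,0,0,0.13,0,0,0],[1,0,0,0.2,0,0,0],[1,0,0,0.27,0,0,0],[1,0,0,0.34,0,0,0],[1,0,0,0.4,0,0,0],[1,0,0,0.44,0,0,0],[1,0,0,0.44,0,0,0]]'
python3 -m crank '[[0.3,0,0,0,0,0,0],[0.1,0,0,0,0,0,0],[-0.05,0,0,0,0,0,0],[-0.15,0,0,0,0,0,0],[-0.2,0,0,0,0,0,0],[-0.25,0,0,0,0,0,0],[-0.29,0,0,0,0,0,0],[-0.29,0,0,0,0,0,0]]'
```

```text
time: 4.35
eef_pos: [0.628, 0.1918, 0.0012]
tcp_rot: [-0.867, -3.019, 0.001]
wrist_force: [0.0, -0.1, 0.3]
finger_gap: 0.0853
grasp_force: 0.0
time: 5.35
eef_pos: [0.6283, 0.1918, 0.0018]
tcp_rot: [0.867, 3.02, 0.0]
wrist_force: [0.7, -0.4, -0.5]
finger_gap: 0.0303
grasp_force: 0.0
```

```bash
python3 -m crank '[[-0.35,0,0,0,0,0,0],[-0.4,0,0,0,0,0,0],[-0.45,0,0,0,0,0,0],[-0.5,0,0,0,0,0,0],[-0.5,0,0,0,0,0,0],[-0.5,0,0,0,0,0,0],[-0.5,0,0,0,0,0,0],[-0.5,0,0,0,0,0,0]]'
python3 - <<'E'
from h import *
cs=cams.read_camera("scene");I=cs["color"];x0,y0=150,130
cv2.imwrite("pics/g1.png",cv2.resize(I[y0:y0+85,x0:x0+130],None,fx=6,fy=6,interpolation=cv2.INTER_CUBIC))
E
```

```text
time: 6.35
eef_pos: [0.6283, 0.1918, 0.0018]
tcp_rot: [0.867, 3.02, 0.0]
wrist_force: [0.1, -0.6, 0.6]
finger_gap: 0.0211
grasp_force: 0.0
```

View pics/g1.png

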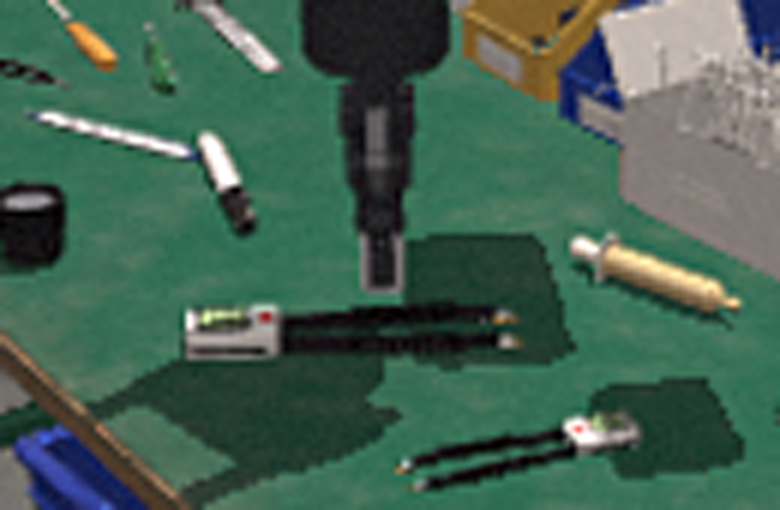

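The fingers end at crop (382,288), above and behind the flats, and they closed on nothing. I'll check where that pixel lies against the reported TCP.

Run:
```python
from h import *
cs=cams.read_camera("scene")
print(proj(cs,[[.6283,.1918,.0018],[.6283,.1918,.021],[.6287,.1909,.0891],[.6287,.1909,.102]]).round(1))
p=[[150+382/6,130+289/6]]
for z in(0,.01,.02,.03):print(onplane(cs,p,z).round(3))
p=[[150+313/5,110+217/5]]
for z in(.09,.1,.11,.12):print(onplane(cs,p,z).round(3))
s=state();print(s["joint_positions"].round(4),s["eef_pos"])
```

```text
[[213.9 186.1]
 [213.7 180.9]
 [213.4 161.7]
 [213.2 158. ]]
[[0.66  0.245 0.   ]]
[[0.65  0.228 0.01 ]]
[[0.64 0.21 0.02]]
[[0.629 0.193 0.03 ]]
[[0.661 0.248 0.09 ]]
[[0.649 0.228 0.1  ]]
[[0.637 0.207 0.11 ]]
[[0.624 0.187 0.12 ]]
[ 0.1183  0.7871  1.2588 -0.      1.0956 -0.8934] [0.62826262 0.19181391 0.00180102]
```

Run:
```python
from h import *
cs=cams.read_camera("scene");ct=cams.read_camera("top")
print(proj(cs,[[.1926,.4883,.1936],[.1926,.4883,.2066]]).round(1),proj(ct,[[.6283,.1918,.0018],[.6283,.1918,.1],[.6283,.1918,.2]]).round(1))
a=cv2.resize(cv2.imread("pics/scene0.png")[40:140,0:70],None,fx=5,fy=5,interpolation=cv2.INTER_CUBIC)
b=cv2.resize(ct["color"][170:270,150:230],None,fx=5,fy=5,interpolation=cv2.INTER_CUBIC)
cv2.imwrite("pics/chk.png",np.hstack([a,b]))
```

```text
[[ 34.8 129.7]
 [ 33.7 125.6]] [[189.  195.4]
 [183.4 192.6]
 [176.8 189.3]]
```

View pics/chk.png

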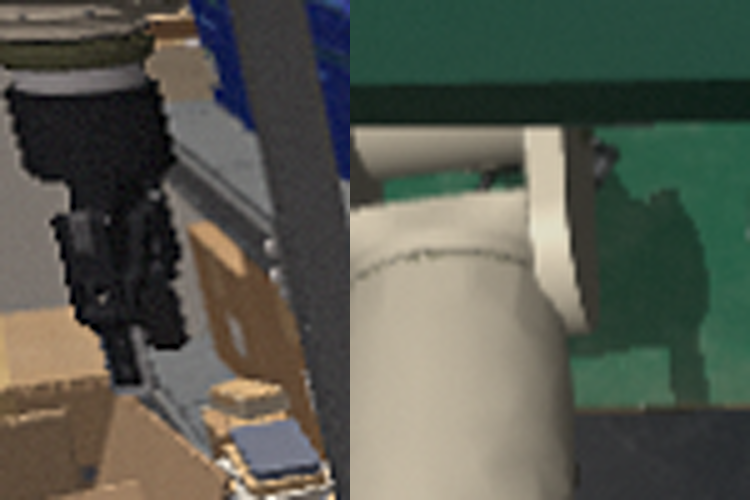

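In every view the finger ends sit about 33 mm higher than the reported TCP, with the 13 mm swing visible on top of that. At the start it's seen at (30,113) against a predicted (34,126), and here at z≈0.035 for TCP z=0.002. Closing on nothing confirms it. So I'll reopen, go about 31 mm lower, and close in stages while watching the force.

```bash
python3 -m crank '[[0.5,0,0,0,0,0,0],[0.5,0,0,0,0,0,0],[0.5,0,0,0,0,0,0],[0.5,0,0,0.03,0,0,0],[0.5,0,0,0.06,0,0,0],[0.5,0,0,0.1,0,0,0],[0.5,0,0,0.13,0,0,0],[0.5,0,0,0.155,0,0,0]]'
python3 -m crank '[[0.2,0,0,0,0,0,0],[0,0,0,0,0,0,0],[-0.1,0,0,0,0,0,0],[-0.15,0,0,0,0,0,0],[-0.2,0,0,0,0,0,0],[-0.25,0,0,0,0,0,0],[-0.29,0,0,0,0,0,0],[-0.29,0,0,0,0,0,0]]'
```

```text
time: 7.55
eef_pos: [0.6281, 0.1918, -0.0298]
tcp_rot: [-0.867, -3.019, 0.0]
wrist_force: [0.6, 0.2, -0.3]
finger_gap: 0.0639
grasp_force: 0.0
time: 8.55
eef_pos: [0.6291, 0.1919, -0.028]
tcp_rot: [0.866, 3.018, 0.001]
wrist_force: [-0.8, -0.0, 7.4]
finger_gap: 0.0306
grasp_force: 11.0
```

The grasp force is 11 N at 30.6 mm, as expected, with a light touch on the bench. Now I'll squeeze and lift.

```bash
python3 -m crank '[[-0.32,0,0,-0.005,0,0,0],[-0.36,0,0,-0.01,0,0,0],[-0.4,0,0,-0.01,0,0,0],[-0.44,0,0,-0.01,0,0,0],[-0.47,0,0,-0.01,0,0,0],[-0.47,0,0,-0.01,0,0,0],[-0.47,0,0,-0.03,0,0,0],[-0.47,0,0,-0.05,0,0,0]]'
python3 -m crank '[[-0.47,0,0,-0.03,0,0,0],[-0.47,0,0,-0.06,0,0,0],[-0.47,0,0,-0.1,0,0,0],[-0.47,0,0,-0.14,0,0,0],[-0.47,0,0,-0.18,0,0,0],[-0.47,0,0,-0.21,0,0,0],[-0.47,0,0,-0.21,0,0,0],[-0.47,0,0,-0.21,0,0,0]]'
python3 - <<'E'
from h import *
cs=cams.read_camera("scene");I=cs["color"];x0,y0=150,130
cv2.imwrite("pics/g2.png",cv2.resize(I[y0:y0+85,x0:x0+130],None,fx=6,fy=6,interpolation=cv2.INTER_CUBIC))
go([.629,.191,.02],-32)
E
```

```text
time: 9.55
eef_pos: [0.6282, 0.1917, -0.019]
tcp_rot: [-0.867, -3.02, 0.0]
wrist_force: [0.2, 1.8, -1.1]
finger_gap: 0.023
grasp_force: 24.3
time: 10.55
eef_pos: [0.628, 0.1918, 0.0225]
tcp_rot: [-0.867, -3.019, 0.0]
wrist_force: [0.1, -0.3, -1.6]
finger_gap: 0.0228
grasp_force: 24.3
k 0 turn [-0.    -0.001 -0.001]
k 180 turn [-1.000e-03  1.000e-03  2.999e+00]
shift [-0.006 -0.001  0.012] tcp [0.628  0.1918 0.0224] q6 -0.89 gap 0.0233 F 24.266125472495332 [ 0.4 -0.5 -2. ] t 10.6
```

View pics/g2.png

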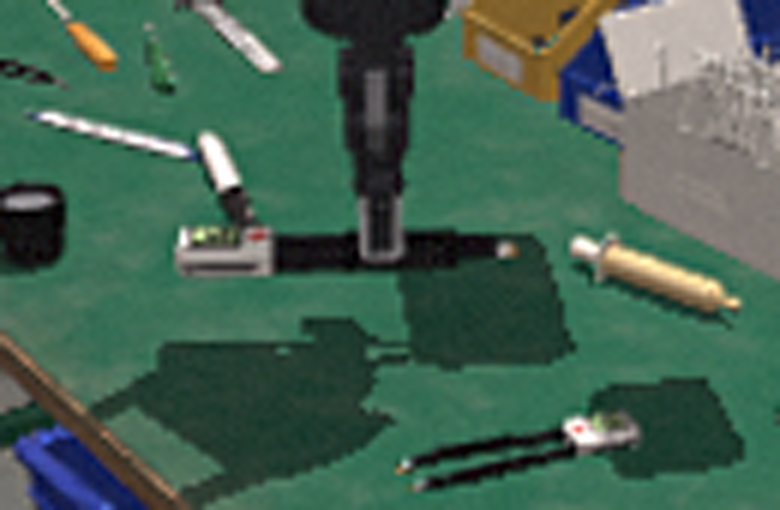

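The tweezers are lifted level with the tips together at (507,250), one gold spot. I'll hold for the short reading.

```bash
for i in 1 2; do python3 -m crank '[[-0.47,0,0,0,0,0,0],[-0.47,0,0,0,0,0,0],[-0.47,0,0,0,0,0,0],[-0.47,0,0,0,0,0,0],[-0.47,0,0,0,0,0,0],[-0.47,0,0,0,0,0,0],[-0.47,0,0,0,0,0,0],[-0.47,0,0,0,0,0,0]]'; done
python3 - <<'E'
from h import *
# where is the grip along the tool: measure tip spot at its height (underside ~ .047 -> tip .052)
cs=cams.read_camera("scene");h=cv2.cvtColor(cs["color"],cv2.COLOR_BGR2HSV).astype(int)[165:178,228:242]
m=(h[...,0]<40)&(h[...,1]>40)&(h[...,2]>90);y,x=np.nonzero(m);c=[x.mean()+228,y.mean()+165];print(c,m.sum())
s=state();d=np.array([np.cos(np.radians(-32)),np.sin(np.radians(-32))])
for z in(.047,.052,.057):
  v=onplane(cs,[c],z)[0][:2]-s["eef_pos"][:2];print(z,"fwd",v@d,"left",v@[-d[1],d[0]])
g=17.7;u=np.array([np.cos(np.radians(g)),np.sin(np.radians(g))])
T=np.array([.5925,-.1126])-.072*u;print("T",T);go([*T,.03],g)
E
```

```text
time: 11.6
eef_pos: [0.6283, 0.1918, 0.0228]
tcp_rot: [0.867, 3.02, -0.0]
wrist_force: [-0.1, 0.2, -1.1]
finger_gap: 0.0231
grasp_force: 24.3
time: 12.6
eef_pos: [0.6282, 0.1918, 0.0228]
tcp_rot: [-0.867, -3.02, 0.0]
wrist_force: [-0.4, -0.0, -1.2]
finger_gap: 0.023
grasp_force: 24.3
[np.float64(234.5), np.float64(171.5)] 2
0.047 fwd 0.06820980167911028 left 0.013141519315123092
0.052 fwd 0.06776848050528715 left 0.0026608467660980814
0.057 fwd 0.06732715933146395 left -0.007819825782926587
T [ 0.52390837 -0.13449038]
k 0 turn [ 0.    -0.    -0.829]
k 180 turn [-0.    -0.     2.171]
shift [-0.423 -1.66  -0.036] tcp [0.6283 0.1918 0.0228] q6 -0.89 gap 0.0229 F 24.268753646174446 [ 0.3  0.2 -0.7] t 12.65
```

```bash
python3 -m crank '[[-0.47,-0.01,-0.05,-0.05,0,0,0],[-0.47,-0.04,-0.15,-0.1,0,0,0],[-0.47,-0.07,-0.28,-0.1,0,0,0],[-0.47,-0.1,-0.4,-0.1,0,0,0],[-0.47,-0.13,-0.52,-0.1,0,0,0],[-0.47,-0.16,-0.64,-0.1,0,0,0],[-0.47,-0.19,-0.76,-0.1,0,0,0],[-0.47,-0.21,-0.83,-0.1,0,0,0]]'
python3 -m crank '[[-0.47,-0.02,-0.1,0,0,0,-0.08],[-0.47,-0.05,-0.22,0,0,0,-0.2],[-0.47,-0.08,-0.35,0,0,0,-0.33],[-0.47,-0.11,-0.48,0,0,0,-0.47],[-0.47,-0.14,-0.6,0,0,0,-0.6],[-0.47,-0.17,-0.7,0,0,0,-0.72],[-0.47,-0.2,-0.78,0,0,0,-0.8],[-0.47,-0.21,-0.83,0,0,0,-0.83]]'
python3 -m crank '[[-0.44,0,0,0,0,0,0],[-0.4,0,0,0,0,0,0],[-0.36,0,0,0,0,0,0],[-0.33,0,0,0,0,0,0],[-0.3,0,0,0,0,0,0],[-0.29,0,0,0,0,0,0],[-0.29,0,0,0,0,0,0],[-0.29,0,0,0,0,0,0]]'
python3 - <<'E'
from h import *
cs=cams.read_camera("scene");ct=cams.read_camera("top")
g=17.7;u=np.array([np.cos(np.radians(g)),np.sin(np.radians(g))])
go([*(np.array([.5925,-.1126])-.072*u),.0],g)
a=cv2.resize(cs["color"][195:260,225:315],None,fx=6,fy=6,interpolation=cv2.INTER_CUBIC)
b=cv2.resize(ct["color"][185:235,270:340],(546,390),interpolation=cv2.INTER_CUBIC)
cv2.imwrite("pics/a.png",np.hstack([a[:, :400],b[:,:400]]))
E
```

```text
time: 13.65
eef_pos: [0.5754, 0.0268, 0.0437]
tcp_rot: [0.869, 3.018, -0.0]
wrist_force: [0.6, 0.5, -0.3]
finger_gap: 0.023
grasp_force: 24.3
time: 14.65
eef_pos: [0.5231, -0.1354, 0.0433]
tcp_rot: [-0.486, 3.103, -0.001]
wrist_force: [0.2, -0.3, -0.4]
finger_gap: 0.0231
grasp_force: 24.3
time: 15.65
eef_pos: [0.5234, -0.1342, 0.0428]
tcp_rot: [0.485, -3.104, -0.0]
wrist_force: [-1.0, 0.0, -0.7]
finger_gap: 0.0305
grasp_force: 8.5
k 0 turn [-0.     0.     0.001]
k 180 turn [-0.    -0.    -2.999]
shift [-0.002 -0.002  0.214] tcp [ 0.5234 -0.1342  0.0428] q6 -2.35 gap 0.0303 F 8.484821319580078 [-0.7  0.2 -0.5] t 15.75
```

View pics/a.png

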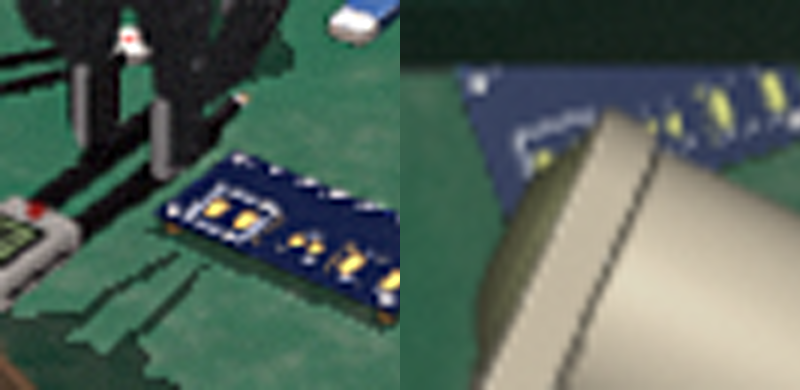

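The gap reads 30.4 mm at 8.5 N. The right tip is visible at crop (243,97), which is full-image (265.5,211). The lands are clear at (215,207) and (245,218). I'll check the tip position before lowering.

```bash
cat > tip.py <<'E'
from h import *
import sys
cs=cams.read_camera("scene");x0,x1,y0,y1=map(int,sys.argv[1:5]);zt=float(sys.argv[5])
h=cv2.cvtColor(cs["color"],cv2.COLOR_BGR2HSV).astype(int)[y0:y1,x0:x1]
m=((h[...,0]<40)&(h[...,1]>30)&(h[...,2]>110)).astype(np.uint8)
n,l,st,ce=cv2.connectedComponentsWithStats(m,connectivity=8)
for i in range(1,n):
    c=ce[i]+[x0,y0];print(st[i,4],c.round(1),[onplane(cs,[c],zt+k)[0].round(4).tolist() for k in(-.005,0,.005)])
s=state();M=R.from_rotvec(s["tcp_rot"]).as_matrix();d=-M[:,0] if M[0,0]<0 else M[:,0];nn=np.array([-d[1],d[0],0])
tp=s["eef_pos"]+.072*d;print("pred tips l,r",(tp+.005*nn).round(4),(tp-.005*nn).round(4),proj(cs,[[*(tp+.005*nn)[:2],zt],[*(tp-.006*nn)[:2],zt]]).round(1),s["finger_gap"],s["grasp_force"])
E
python3 tip.py 255 275 200 220 .074
```

```text
3 [265.3 210.7] [[0.5993, -0.1112, 0.069], [0.594, -0.1176, 0.074], [0.5887, -0.1239, 0.079]]
pred tips l,r [ 0.5904 -0.1075  0.0428] [ 0.5934 -0.117   0.0428] [[261.8 209.4]
 [265.3 210.8]] 0.030513713993258005 8.4847292304039
```

The tip matches the prediction within 1 mm in position and height, so I'll lower about 53 mm.

```bash
python3 -m crank '[[-0.295,0,0,0.03,0,0,0],[-0.295,0,0,0.06,0,0,0],[-0.295,0,0,0.1,0,0,0],[-0.295,0,0,0.13,0,0,0],[-0.295,0,0,0.16,0,0,0],[-0.295,0,0,0.19,0,0,0],[-0.295,0,0,0.21,0,0,0],[-0.295,0,0,0.21,0,0,0]]'
python3 -m crank '[[-0.295,0,0,0.01,0,0,0],[-0.295,0,0,0.02,0,0,0],[-0.295,0,0,0.03,0,0,0],[-0.295,0,0,0.04,0,0,0],[-0.295,0,0,0.05,0,0,0],[-0.295,0,0,0.055,0,0,0],[-0.295,0,0,0.055,0,0,0],[-0.295,0,0,0.055,0,0,0]]'
python3 tip.py 254 275 217 240 .021
python3 - <<'E'
from h import *
cs=cams.read_camera("scene")
cv2.imwrite("pics/b.png",cv2.resize(cs["color"][195:260,225:315],None,fx=8,fy=8,interpolation=cv2.INTER_CUBIC))
E
```

```text
time: 16.8
eef_pos: [0.5233, -0.1342, 0.0006]
tcp_rot: [0.485, -3.104, -0.0]
wrist_force: [0.0, -0.6, -0.4]
finger_gap: 0.0305
grasp_force: 8.6
time: 17.8
eef_pos: [0.5234, -0.1342, -0.0101]
tcp_rot: [-0.485, 3.104, -0.0]
wrist_force: [-0.1, -0.3, -0.9]
finger_gap: 0.0304
grasp_force: 8.6
2 [264.5 227.5] [[0.5996, -0.1104, 0.016], [0.5948, -0.1161, 0.021], [0.59, -0.1219, 0.026]]
8 [265.5 231.1] [[0.5911, -0.1253, 0.016], [0.5864, -0.1309, 0.021], [0.5817, -0.1365, 0.026]]
3 [273.7 234.7] [[0.5983, -0.1502, 0.016], [0.5935, -0.1556, 0.021], [0.5888, -0.161, 0.026]]
pred tips l,r [ 0.5905 -0.1075 -0.0101] [ 0.5935 -0.117  -0.0101] [[261.2 226.5]
 [264.7 227.9]] 0.030282248417526986 8.587304949760437
```

View pics/b.png

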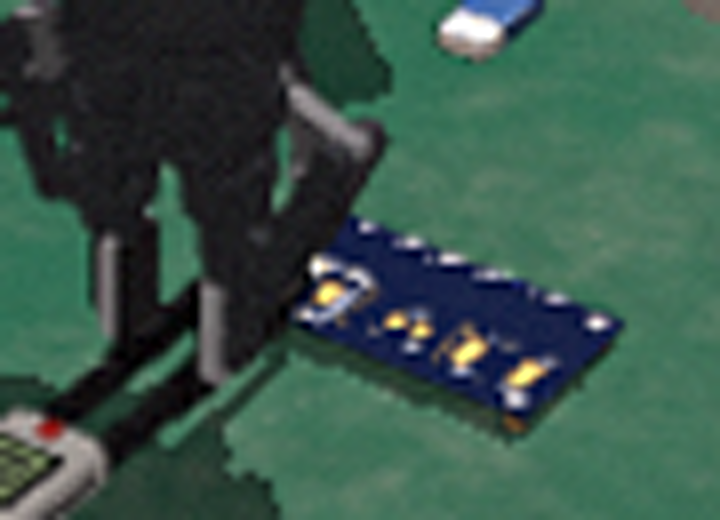

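The right tip is at (264.5,227.5) against a predicted (264.7,227.9), so it is 9 mm over its land. The gauge land is unmoved at (265.5,231.1). The force is slightly under the 10 mm value and the pads are a little soft, so I'll tighten about 0.9 mm and hold.

```bash
for i in 1 2 3 4 5; do python3 -m crank '[[-0.315,0,0,0,0,0,0],[-0.315,0,0,0,0,0,0],[-0.315,0,0,0,0,0,0],[-0.315,0,0,0,0,0,0],[-0.315,0,0,0,0,0,0],[-0.315,0,0,0,0,0,0],[-0.315,0,0,0,0,0,0],[-0.315,0,0,0,0,0,0]]' | grep -v rot; done; python3 tip.py 254 275 217 240 .021
```

```text
time: 18.9
eef_pos: [0.5234, -0.1342, -0.0102]
wrist_force: [-0.1, -0.8, -0.3]
finger_gap: 0.0296
grasp_force: 9.4
time: 19.9
eef_pos: [0.5234, -0.1342, -0.0102]
wrist_force: [-0.1, 1.0, -0.7]
finger_gap: 0.0294
grasp_force: 9.4
time: 20.9
eef_pos: [0.5234, -0.1342, -0.0102]
wrist_force: [-0.2, -0.2, -0.9]
finger_gap: 0.0298
grasp_force: 9.4
time: 21.9
eef_pos: [0.5234, -0.1342, -0.0102]
wrist_force: [0.5, 0.1, -0.2]
finger_gap: 0.0292
grasp_force: 9.4
time: 22.9
eef_pos: [0.5234, -0.1342, -0.0102]
wrist_force: [-0.3, -0.6, -1.0]
finger_gap: 0.0294
grasp_force: 9.4
3 [264.3 227.7] [[0.5987, -0.1107, 0.016], [0.5939, -0.1165, 0.021], [0.5891, -0.1222, 0.026]]
9 [265.3 231.1] [[0.5908, -0.125, 0.016], [0.5861, -0.1306, 0.021], [0.5814, -0.1362, 0.026]]
3 [273.7 234.7] [[0.5983, -0.1502, 0.016], [0.5935, -0.1556, 0.021], [0.5888, -0.161, 0.026]]
pred tips l,r [ 0.5904 -0.1074 -0.0102] [ 0.5935 -0.117  -0.0102] [[261.2 226.5]
 [264.6 227.9]] 0.02922552691857499 9.41437840461731
```

Force is 9.4 N, matching the 10 mm gap. The tips are steady and the gauge hasn't moved, so I'm handing in.

```bash
python3 -c "
from h import *
print(r.job_done())"
```

```text
the job is handed in; nothing more can be done
None
```

I handed the job in at about 23 s of the 51 s allowed, with no verdict returned: both readings were taken, and the tweezers are still held about 9 mm above the framed lands at a gap of about 10 mm (estimated from grip force and finger opening, as only the right tip was visible).

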